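Find the full cocoa tin by feel

ROBOT

A 7-joint arm with a two-finger parallel gripper is mounted at the origin on a cart in front of the work surface, level with it; the furniture and walls round the work are solid. World frame = base frame: x ahead of the robot, y to its left, z up, the work surface at z = 0. Lengths are in m, angles in rad, forces in N, time in s.
With the tool pointing down it reaches from about 0.425 to 0.875 m from the base axis. Payload 4.7 kg.
Tool frame: the origin (TCP) lies midway between the tips of the shut fingers; the grasp point (between the pads) lies 19 mm behind it; z points along the fingers, y is the line along which they close (so a half turn about z gives the same grasp; the last joint's range is limited). The gripper opens to 87 mm and grips with 3 to 60 N. Pads are 19 mm wide; open, the fingers measure 117 mm over their backs; the gripper's body (75 mm by 190 mm) begins 51 mm behind the grasp point.
Start: joints at [-1.33, 0.321, -0.07, 1.45, 0.023, 1.371, -0.057], TCP at [0.146, 0.633, 0.223] pointing down, gripper open.
Joint ranges: [-2.86, 2.86], [-0.3, 2.09], [-1.38, 1.24], [0.06, 2.45], [-1.56, 4.7], [0.09, 2.05], [-2.69, 2.69]. Speed limits (rad/s): [2.57, 2.57, 3.14, 3.14, 3.14, 3.14, 3.14].

INTERFACE

Orientations are given as a rotation vector (axis times angle).
In Python, from bench import ctrl gives the robot as it stands. The module is installed in compiled form; this text tells all that it offers.
- The arm moves only by the shell command python3 -m handwheel 'ROWS' [FORCE]. ROWS is JSON, a list of rows, each a list of 7 numbers: the finger opening in m, from 0 to 0.087, then the shift along the tool's x, y, z in m, then the turn, a rotation vector about the tool's x, y, z in degrees. A call has 1 to 12 rows; each row shifts and turns the commanded pose from where the row before left it, along the tool's axes as they then stand; what a row does not reach is not made up. A row lasts 1/8 s, in which the tool goes at most 62.5 mm and 10.7 degrees, less where a joint would pass 70% of its speed; a pose out of reach is approached as far as the arm can. A call is refused whole if a number of a shift passes 0.0625 or a number of a turn 10.7, either way. A call with a gripper value outside its range is refused whole. The fingers move at their own pace and stop on an object; FORCE is the grip in N (left out, the last holds). Time passes only in rows, so rows that do not move let the fingers close. It gives the time, the measured TCP pose, the force, the opening and the grip force at its end, in the units of the state.
- ctrl.get_state(): the state, without advancing time (a new reading comes with each control period).
- ctrl.get_image(name): name is "scene" or "top" or "wrist"; returns (picture, depth): 400x640x3 uint8, blue, green, red; 400x640 float32, m along the optical axis (not along the pixel's ray), 0 where there is no reading.
- ctrl.camera_info(name): a dict with "intrinsics" (3x3 intrinsics, pixels), "D" ([k1, k2, p1, p2, k3] as OpenCV has them; the pictures are not rectified), "R" (3x3) and "t" (3): a world point X has camera coordinates R X + t. Camera axes: x right, y down, z forward; pixel columns grow to the right and rows downward; lengths in m; the calibration is good to about 2 mm. A picture is of the moment at which its call begins: read the wrist's pose just before it. camera_info takes no time and is no camera call; for the wrist camera it gives the pose at the moment of the call.
- ctrl.close_job(): hands the job in; it is judged then, once.
The state is a dict: "time": time; "joint_positions": joint angles; "qd": joint speeds; "joint_torque": joint torques, N m; "position": TCP position; "tool_rot": TCP orientation; "ft_force": force on the tool from outside, world axes, zero at the start; "torque": the same for the moment, N m; "grip_width": opening from 0.0 (shut) to 1.0 (fully open); "grip_force": force on a finger pad.
Only numpy, scipy, OpenCV 4.12 (cv2) and the standard library are available. Lean on these libraries where they do the work, as an engineer would, in place of code of your own. Each camera call takes 0.05 s, during which the arm holds its last target. There are 200 camera calls.

TASK

The round carrier is back from the tasting table with three identical tins held under its three-armed steel keeper. Turn the keeper's wing grip anticlockwise to its stop so that the arms free the lids, then lift the tins one at a time to compare their weights, setting each back down into its well without dropping or tipping it. Finish while holding the heaviest tin upright in the gripper, raised about 20 cm above the worktop, with the other two seated in their wells and the things standing around left alone.

Things in the scene. Friction and masses are not known exactly. Their poses are not given: they have to be found in the camera images.
- carrier: round dark-wood carrier, fixed, diameter 216, base 10 thick; origin on its axis at worktop height. Three brass wells 70 from the axis, rim 26 above the worktop, inner diameter 65 flaring to 70; post on the axis. No room for a finger between a tin and the keeper: grip tins with the fingers closing along the tangent of the circle of wells, tips 30 or more above the worktop
- keeper (a joint): turn of the steel keeper on the post, rad: 0 = its three arms lie over the lids; grows anticlockwise seen from above; stop at 1.05, arms between the tins, lids free. Arms 17 wide, reach 60 from the axis, 2 above the lids, tops 82 above the worktop. Starts at 0 to 0.15; light friction (0.06 N m), stays where left
- keeper_grip (a point): middle of the keeper's dark-wood wing grip, on the carrier's axis, 95 above the worktop. The wing is an upright bar 52 long, 12 thick, from 86 to 106 above the worktop; its length lies along the point's x axis (carrier's x axis turned by the joint value). Come to it from high above: a fixed praline box with raised lid stands left of the carrier
- tin_a: one of three identical closed tins, green body, tan-gold fixed lid: upright cylinder, diameter 58 (lid, top 14: 60), height 64, origin at the centre of its underside. Starts in one of the wells, lid top 74 above the worktop. Weighs 0.15 to 0.5 kg; the heaviest has at least 0.1 kg more than either other; which it is can only be felt
- tin_b: one of three identical closed tins, green body, tan-gold fixed lid: upright cylinder, diameter 58 (lid, top 14: 60), height 64, origin at the centre of its underside. Starts in one of the wells, lid top 74 above the worktop. Weighs 0.15 to 0.5 kg; the heaviest has at least 0.1 kg more than either other; which it is can only be felt
- tin_c: one of three identical closed tins, green body, tan-gold fixed lid: upright cylinder, diameter 58 (lid, top 14: 60), height 64, origin at the centre of its underside. Starts in one of the wells, lid top 74 above the worktop. Weighs 0.15 to 0.5 kg; the heaviest has at least 0.1 kg more than either other; which it is can only be felt
- well_0 (a point): centre of the floor of the carrier's well at 0 degrees from the carrier's x axis, 10 above the worktop
- well_1 (a point): centre of the floor of the carrier's well at +120 degrees from the carrier's x axis, 10 above the worktop
- well_2 (a point): centre of the floor of the carrier's well at -120 degrees from the carrier's x axis, 10 above the worktop
- ribbon_spool: bystander: spool of gold ribbon with cream flanges, lying flat, diameter 62, height 24, origin under its centre
- timer: bystander: white square kitchen timer with black dial, 56x56x27, origin under its centre
- label_block: bystander: banded stack of white cards, 38x58x22, origin under its centre

How it is judged:
By the outcome, as a careful person would: the job done as asked, in the order asked, and still so for the second after the job is handed in, while the arm keeps its last pose, push and grip.
It also fails if it takes over 72 s, if anything falls off the work surface, if the arm or the gripper's body presses on something with over 40 N, if the wrist force passes 120 N, or if a joint passes its speed limit or range.

## Working session

There is one attempt and no reset: what is moved stays moved. The work goes in short steps, Python scripts to look and compute and a shell command to move; the robot and the scene stay as the last step left them, time stands still between calls to the robot, and variables do not carry over. Pictures are saved under pics/ and viewed, at most 10 in all, crops included, and the job is handed in when it is done.

```bash
mkdir -p pics
python3 - <<'E'
from bench import ctrl
import cv2,numpy as np
s=ctrl.get_state()
for k in("time","position","tool_rot","ft_force","grip_width"):print(k,s[k])
for n in("top","scene"):
    im,d=ctrl.get_image(n);cv2.imwrite(f"pics/{n}0.png",im);np.savez(f"{n}0.npz",im=im,d=d)
    i=ctrl.camera_info(n);print(n,np.round(i["intrinsics"],1).tolist(),i["D"],np.round(i["R"],3).tolist(),np.round(i["t"],3))
E
```

```text
time 0.0
position [0.14610487 0.63281145 0.22146358]
tool_rot [-3.55522580e-01 -3.12129837e+00  2.97568156e-03]
ft_force [-0.46051666 -0.50707993 -0.07585879]
grip_width 0.9994322134096554
top [[478.0, 0.0, 315.3], [0.0, 478.0, 206.4], [0.0, 0.0, 1.0]] [-0.14654967  0.          0.          0.          0.        ] [[-0.159, -0.987, -0.003], [-0.964, 0.156, -0.216], [0.214, -0.031, -0.976]] [-0.052  0.566  1.009]
scene [[501.4, 0.0, 313.4], [0.0, 501.4, 201.5], [0.0, 0.0, 1.0]] [-0.1505978  0.         0.         0.         0.       ] [[0.909, -0.418, 0.008], [-0.273, -0.609, -0.745], [0.316, 0.675, -0.667]] [-0.542  0.136  0.972]
```

View pics/top0.png

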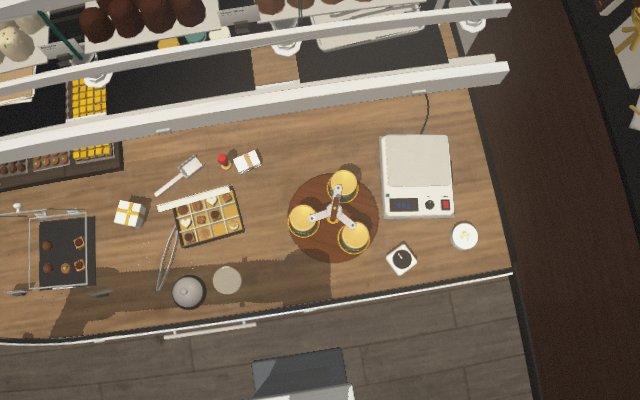

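View pics/scene0.png

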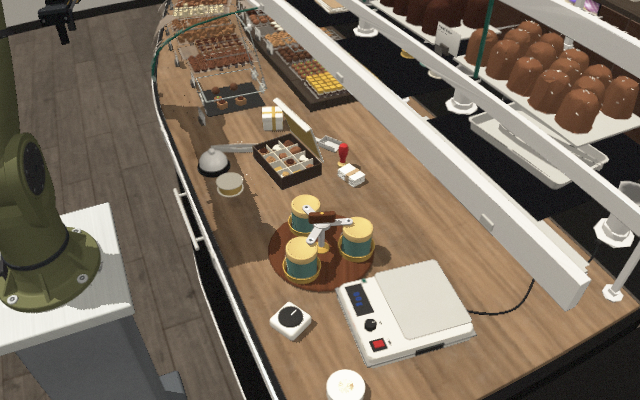

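The top view shows the lids near (343,186), (304,220) and (354,237), with the keeper hub at about (335,210). The scale is to the right of the carrier, the praline box is to its left, and a rail sits behind it. Next I'll measure these.

```bash
cat > h.py <<'E'
from bench import ctrl
import cv2,numpy as np
def ray(n,px,z):
    i=ctrl.camera_info(n);u=cv2.undistortPoints(np.float32(px).reshape(-1,1,2),i["intrinsics"],np.float32(i["D"])).reshape(-1,2)
    R=np.array(i["R"]);c=-R.T@np.array(i["t"]);d=np.c_[u,np.ones(len(u))]@R
    return c+d*((z-c[2])/d[:,2])[:,None]
def cloud(n,d,step=1):
    i=ctrl.camera_info(n);v,u=np.mgrid[0:400:step,0:640:step];p=cv2.undistortPoints(np.float32(np.stack([u,v],-1)).reshape(-1,1,2),i["intrinsics"],np.float32(i["D"])).reshape(-1,2)
    z=d[::step,::step].reshape(-1,1);R=np.array(i["R"])
    P=(np.c_[p,np.ones(len(p))]*z-np.array(i["t"]))@R;P[z[:,0]==0]=np.nan
    return P.reshape(u.shape+(3,))
E
python3 - <<'E'
from h import *
f=np.load("top0.npz");im,d=f["im"],f["d"];P=cloud("top",d)
hsv=cv2.cvtColor(im,cv2.COLOR_BGR2HSV)
print(P[215,333],P[186,345],P[222,302],P[120,330])
z=P[...,2]
# lid points by height
c0=ray("top",[[333,215]],0.04)[0];print("c0",c0)
r=np.hypot(P[...,0]-c0[0],P[...,1]-c0[1])
m=((r<.13)&(z>.064)&(z<.078)&(hsv[...,1]>60)&(hsv[...,2]>90)).astype(np.uint8)
cs,_=cv2.findContours(m,cv2.RETR_EXTERNAL,cv2.CHAIN_APPROX_NONE)
for c in cs:
    if len(c)>15:
        q=ray("top",c,.074)[:,:2].astype(np.float32);h=cv2.convexHull(q)
        print(cv2.contourArea(c),cv2.minEnclosingCircle(q),cv2.fitEllipse(h) if len(h)>5 else "")
m2=(r<.045)&(z>.098)&(z<.115);pp=P[m2];print("wing",m2.sum(),pp.mean(0));u,s,v=np.linalg.svd(pp[:,:2]-pp[:,:2].mean(0));print(v[0],np.degrees(np.arctan2(v[0][1],v[0][0])),np.ptp((pp[:,:2]-pp[:,:2].mean(0))@v.T,axis=0))
# height map: world grid of max z
xs=P[...,0];ys=P[...,1]
for x in np.arange(c0[0]-.3,c0[0]+.5,.04):
    print("%.2f"%x,' '.join('%4d'%(1000*np.nanmax(np.where((abs(xs-x)<.02)&(abs(ys-y)<.02),z,-.1))) for y in np.arange(c0[1]+.36,c0[1]-.36,-.04)))
big=cv2.resize(im[130:290,210:430],None,fx=3.6,fy=3.6,interpolation=cv2.INTER_CUBIC);cv2.imwrite("pics/crop0.png",big)
E
```

```text
[ 0.51610567 -0.17416352  0.10743394] [ 0.58435567 -0.21425919  0.07075653] [ 0.5185014  -0.10649609  0.0714505 ] [ 0.77709463 -0.2147057  -0.00418814]
c0 [ 0.52923082 -0.17863381  0.04      ]
485.5 ((0.47141727805137634, -0.21643516421318054), 0.03012213483452797) ((0.47093892097473145, -0.2169119417667389), (0.05855173617601395, 0.05936383828520775), 34.98067855834961)
471.5 ((0.5271773338317871, -0.10987424105405807), 0.030126327648758888) ((0.5273704528808594, -0.10977121442556381), (0.0586087591946125, 0.06004508584737778), 74.5063705444336)
439.5 ((0.5915020108222961, -0.21234335005283356), 0.03083363175392151) ((0.5919989943504333, -0.21224349737167358), (0.058078158646821976, 0.06099938973784447), 77.3831558227539)
wing 127 [ 0.53022468 -0.17949879  0.10511463]
[-0.94110363  0.33811825] 160.2377308372119 [0.05035004 0.01172783]
0.23 -100 -100 -100 -100 -100 -100 -100 -100 -100 -100 -100 -100 -100 -100 -100 -100 -100 -100
0.27 -100 -100 -100 -100 -100 -100 -100 -100 -100 -100 -100 -100 -100 -100 -100 -100 -100 -100
0.31   -4   -3   -7   -2   -5   -4   -3    0   -5   -5   -4   
[... 947 characters left out ...]
    6   12   57  197  195    9    5
0.75  238  237  237  237  238  238  238  238  238  239  238  237  237  238  237  237  239  238
0.79  237  238  238  237  237  238  237  225  237  238  238  238  238  238  237  238  238  236
0.83  323  322  323  323  322  322  334  322  321  322  321  322  321  321  321  321  321  322
0.87  485  384  385  388  380  370  371  371  356  387  335  328  325  323  323  321  236  318
0.91  392  390  391  390  386  323  237  348  343  329  324  253  255  255  259  258  237 -100
0.95  367  351  337  337  321  320    5    5    8 -100 -100 -100 -100 -100 -100 -100 -100 -100
0.99 -100 -100 -100 -100 -100  238  237    6    4 -100 -100 -100 -100 -100 -100 -100 -100 -100
```

View pics/crop0.png

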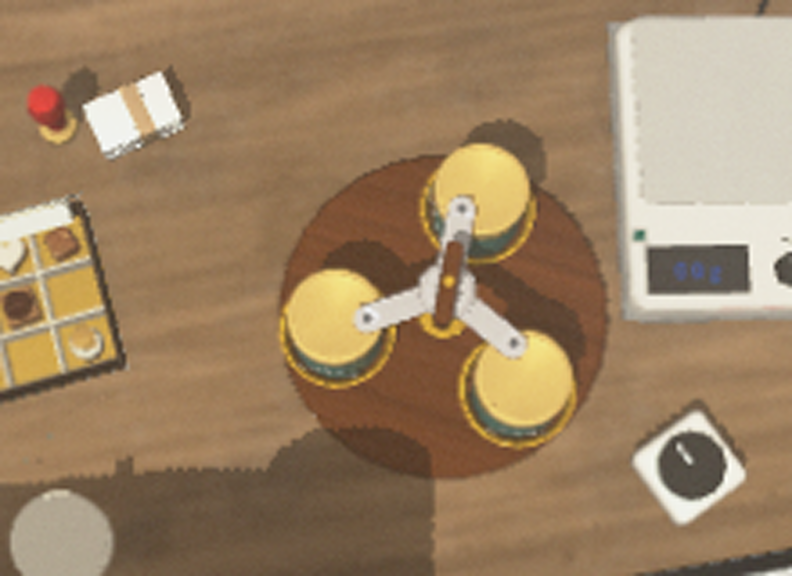

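The lids fit circles of 58–61 mm at z≈0.074. Their mean is the axis, (0.530,−0.1795), with radius 0.070, and the wing centroid agrees. The wells lie at 92°, 212° and −28°. The wing points to −19.8°, so the joint is at about 0.14 rad. Next I'll plan the approach arc.

```bash
cat > plan.py <<'E'
import sys,json,numpy as np
from scipy.spatial.transform import Rotation as Ro
from bench import ctrl
def Rd(a):
    a=np.radians(a);s,c=np.sin(a),np.cos(a);return Ro.from_matrix(np.c_[[-s,c,0],[c,s,0],[0,0,-1]])
# args: x y z yaw n [arc]  ; prints rows (shift,turn) from the measured pose
def plan(x,y,z,yaw,n,arc=False,dirn=0):
    s=ctrl.get_state();p=np.array(s["position"]);R=Ro.from_rotvec(s["tool_rot"]);yv=R.as_matrix()[:,1];a0=np.degrees(np.arctan2(yv[1],yv[0]))
    dy=(yaw-a0+180)%360-180
    if dirn and dy*dirn<0: dy+=360*dirn
    print("from",np.round(p,4),"yaw %.2f"%a0,"turn %.1f"%dy);P0=p.copy()
    for k in range(1,n+1):
        t=k/n;g=np.array([x,y,z])
        if arc:
            r=np.hypot(*P0[:2])*(1-t)+np.hypot(x,y)*t;b=np.arctan2(P0[1],P0[0])*(1-t)+np.arctan2(y,x)*t
            q=np.array([r*np.cos(b),r*np.sin(b),P0[2]*(1-t)+z*t])
        else: q=P0*(1-t)+g*t
        Q=Rd(a0+dy*t);sh=np.round(R.inv().apply(q-p)*2000)/2000;tu=np.round((R.inv()*Q).as_rotvec(degrees=True),1)
        p=p+R.apply(sh);R=R*Ro.from_rotvec(tu,degrees=True)
        print(k,(sh*1000).tolist(),tu.tolist(),"" if np.linalg.norm(sh)<.0625 and np.linalg.norm(tu)<10.7 else "TOO BIG")
if __name__=="__main__":
    a=[float(v) for v in sys.argv[1:6]];plan(*a[:4],int(a[4]),"arc" in sys.argv,-1 if "cw" in sys.argv else 0)
E
python3 plan.py 0.53 -0.1795 0.25 -109.8 20 arc cw
```

```text
from [0.1461 0.6329 0.2216] yaw 77.01 turn -186.8
1 [-54.0, -7.0, -1.5] [-0.1, 0.0, 9.3] 
2 [-53.5, -2.5, -1.5] [0.0, 0.0, 9.4] 
3 [-53.5, 2.0, -1.0] [0.0, 0.0, 9.3] 
4 [-53.0, 6.0, -1.5] [0.0, 0.0, 9.4] 
5 [-51.5, 10.0, -1.5] [0.0, 0.0, 9.3] 
6 [-50.5, 14.0, -1.5] [0.0, 0.0, 9.3] 
7 [-49.0, 17.5, -1.5] [0.0, 0.0, 9.4] 
8 [-47.0, 21.5, -1.5] [0.0, 0.0, 9.3] 
9 [-44.5, 25.0, -1.0] [0.0, 0.0, 9.4] 
10 [-42.5, 28.0, -1.5] [0.0, -0.0, 9.3] 
11 [-40.0, 31.0, -1.5] [0.0, -0.0, 9.3] 
12 [-37.0, 34.0, -1.5] [0.0, -0.0, 9.4] 
13 [-33.5, 36.5, -1.5] [0.0, -0.0, 9.3] 
14 [-31.0, 38.5, -1.5] [0.0, -0.0, 9.4] 
15 [-27.0, 40.5, -1.0] [0.0, -0.0, 9.3] 
16 [-24.0, 42.5, -1.5] [0.0, -0.0, 9.3] 
17 [-20.5, 44.0, -1.5] [0.0, -0.0, 9.4] 
18 [-16.5, 44.5, -1.5] [0.0, -0.0, 9.3] 
19 [-13.0, 46.0, -1.5] [0.0, -0.0, 9.4] 
20 [-9.0, 46.0, -1.5] [-0.0, -0.0, 9.3]
```

```bash
python3 -m handwheel '[[0.087,-0.054,-0.007,-0.0015,0,0,9.3],[0.087,-0.0535,-0.0025,-0.0015,0,0,9.4],[0.087,-0.0535,0.002,-0.001,0,0,9.3],[0.087,-0.053,0.006,-0.0015,0,0,9.4],[0.087,-0.0515,0.010,-0.0015,0,0,9.3],[0.087,-0.0505,0.014,-0.0015,0,0,9.3],[0.087,-0.049,0.0175,-0.0015,0,0,9.4],[0.087,-0.047,0.0215,-0.0015,0,0,9.3],[0.087,-0.0445,0.025,-0.001,0,0,9.4],[0.087,-0.0425,0.028,-0.0015,0,0,9.3]]' 10; python3 plan.py 0.53 -0.1795 0.22 -109.8 11 arc cw
```

```text
time: 1.35
position: [0.5287, 0.2934, 0.236]
tool_rot: [2.521, 1.875, -0.001]
ft_force: [1.4, 0.6, -0.5]
grip_width: 0.999
grip_force: 0.0
from [0.5287 0.2934 0.236 ] yaw -16.71 turn -93.1
1 [-36.0, 28.5, 1.5] [-0.0, 0.0, 8.5] 
2 [-33.5, 30.5, 1.5] [-0.0, 0.0, 8.4] 
3 [-31.0, 33.0, 1.5] [-0.0, 0.0, 8.5] 
4 [-28.5, 35.0, 1.5] [0.0, 0.0, 8.5] 
5 [-25.5, 36.0, 1.5] [0.0, 0.0, 8.4] 
6 [-23.0, 38.0, 1.5] [0.0, 0.0, 8.5] 
7 [-20.0, 39.0, 1.5] [0.0, 0.0, 8.4] 
8 [-17.0, 40.5, 1.5] [0.0, 0.0, 8.5] 
9 [-14.0, 41.0, 1.5] [0.0, 0.0, 8.5] 
10 [-11.0, 41.5, 1.5] [0.0, 0.0, 8.4] 
11 [-8.0, 42.0, 1.5] [0.0, 0.0, 8.5]
```

```bash
python3 -m handwheel '[[0.087,-0.036,0.0285,0.0015,0,0,8.5],[0.087,-0.0335,0.0305,0.0015,0,0,8.4],[0.087,-0.031,0.033,0.0015,0,0,8.5],[0.087,-0.0285,0.035,0.0015,0,0,8.5],[0.087,-0.0255,0.036,0.0015,0,0,8.4],[0.087,-0.023,0.038,0.0015,0,0,8.5],[0.087,-0.02,0.039,0.0015,0,0,8.4],[0.087,-0.017,0.0405,0.0015,0,0,8.5],[0.087,-0.014,0.041,0.0015,0,0,8.5],[0.087,-0.011,0.0415,0.0015,0,0,8.4],[0.087,-0.008,0.042,0.0015,0,0,8.5],[0.087,0,0,0,0,0,0]]'
python3 - <<'E'
from h import *
im,d=ctrl.get_image("wrist");cv2.imwrite("pics/w0.png",im);np.savez("w0.npz",im=im,d=d)
P=cloud("wrist",d);z=P[...,2];r=np.hypot(P[...,0]-.53,P[...,1]+.1795)
m=(r<.045)&(z>.098)&(z<.116);pp=P[m];print(m.sum(),pp.mean(0) if m.sum() else 0)
q=ray("wrist",np.argwhere(m)[:,::-1],.106)[:,:2];c=q.mean(0);v=np.linalg.svd(q-c,full_matrices=False)[2];print(c,np.degrees(np.arctan2(v[0][1],v[0][0])),np.ptp((q-c)@v.T,axis=0))
E
python3 plan.py 0.53 -0.1795 0.087 -109.8 4
```

```text
time: 2.85
position: [0.5296, -0.1824, 0.22]
tool_rot: [3.093, -0.544, -0.001]
ft_force: [-0.6, 0.6, 0.0]
grip_width: 0.998
grip_force: 0.0
768 [ 0.53508304 -0.17578495  0.10580304]
[ 0.53512162 -0.1758014 ] 161.36038511037782 [0.05144944 0.01179908]
from [ 0.5309 -0.1795  0.2199] yaw -109.68 turn -0.1
1 [-0.0, 0.0, 33.0] [-0.0, 0.0, 0.0] 
2 [-0.5, 0.0, 33.5] [-0.0, 0.0, 0.1] 
3 [-0.0, 0.5, 33.0] [-0.0, 0.0, -0.0] 
4 [-0.5, -0.0, 33.5] [-0.0, 0.0, 0.0]
```

View pics/w0.png

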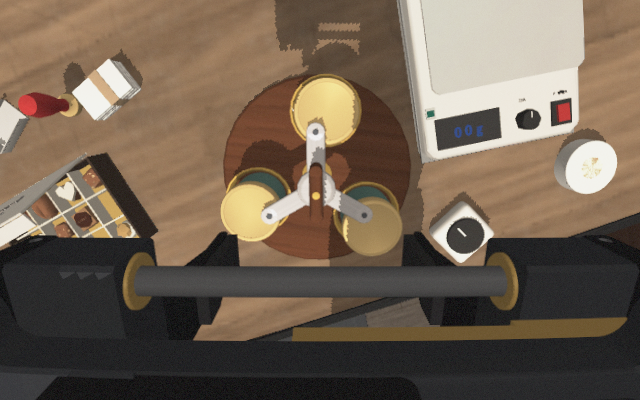

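The wrist view shows the wing at about (316,185), and the arm was still settling when it was taken. I'll repeat the measurement at rest.

```bash
cat > wm.py <<'E'
from h import *
ctrl.get_image("wrist");i=ctrl.get_state();im,d=ctrl.get_image("wrist");print(i["position"],ctrl.get_state()["position"])
P=cloud("wrist",d);z=P[...,2];r=np.hypot(P[...,0]-.53,P[...,1]+.1795);hsv=cv2.cvtColor(im,cv2.COLOR_BGR2HSV)
m=(r<.045)&(z>.098)&(z<.116)
q=ray("wrist",np.argwhere(m)[:,::-1],.106)[:,:2];c=q.mean(0);v=np.linalg.svd(q-c,full_matrices=False)[2];print(c,np.degrees(np.arctan2(v[0][1],v[0][0])),np.ptp((q-c)@v.T,axis=0))
m=((r<.13)&(z>.064)&(z<.079)&(hsv[...,1]>60)&(hsv[...,2]>60)).astype(np.uint8)
cs,_=cv2.findContours(m,cv2.RETR_EXTERNAL,cv2.CHAIN_APPROX_NONE)
for c in cs:
    if len(c)>40: print(cv2.minEnclosingCircle(ray("wrist",c,.074)[:,:2].astype(np.float32)))
E
python3 wm.py
```

```text
[ 0.53172602 -0.17760241  0.21983237] [ 0.5321644  -0.1766044   0.21976016]
[ 0.53410765 -0.17796271] 160.77610552873244 [0.0522818  0.01137382]
((0.4760182201862335, -0.21439668536186218), 0.03085711970925331)
((0.5314935445785522, -0.10845715552568436), 0.03098863922059536)
((0.5947683453559875, -0.20930255949497223), 0.029715899378061295)
```

```bash
python3 -m handwheel '[[0.087,0,0,0,0,0,0],[0.087,0,0,0,0,0,0],[0.087,0,0,0,0,0,0]]'; python3 wm.py
python3 - <<'E'
from h import *
f=np.load("scene0.npz");im,d=f["im"],f["d"];P=cloud("scene",d);z=P[...,2];r=np.hypot(P[...,0]-.53,P[...,1]+.1795)
hsv=cv2.cvtColor(im,cv2.COLOR_BGR2HSV)
m=((r<.13)&(z>.066)&(z<.082)&(hsv[...,1]>60)&(hsv[...,2]>150)).astype(np.uint8)
cs,_=cv2.findContours(m,cv2.RETR_EXTERNAL,cv2.CHAIN_APPROX_NONE)
for c in cs:
    if len(c)>20: print(cv2.minEnclosingCircle(ray("scene",c,.074)[:,:2].astype(np.float32)),P[m>0][:,2].mean())
E
```

```text
time: 3.38
position: [0.5321, -0.1773, 0.22]
tool_rot: [-3.096, 0.53, -0.0]
ft_force: [0.1, 0.8, -0.2]
grip_width: 0.999
grip_force: 0.0
[ 0.53203247 -0.17745669  0.22003591] [ 0.53196248 -0.1775801   0.22003353]
[ 0.53364934 -0.17895374] 160.7063111257564 [0.05148917 0.01138497]
((0.4753742814064026, -0.21574917435646057), 0.03097168542444706)
((0.5303348898887634, -0.11001590639352798), 0.03079334832727909)
((0.5939757823944092, -0.2108139544725418), 0.0298113152384758)
((0.4681128263473511, -0.21875613927841187), 0.03194183483719826) 0.07264448695006114
((0.5905823111534119, -0.21492701768875122), 0.0319424606859684) 0.07264448695006114
((0.5249202251434326, -0.11199595034122467), 0.032135285437107086) 0.07264448695006114
```

Now that it's settled, the wrist gives the axis at (0.533,−0.179), and the top view gives (0.530,−0.1795). I'll use (0.532,−0.179). Next: descend, then close on the wing.

```bash
python3 -m handwheel '[[0.087,0.0005,0.0015,0.035,0,0,0],[0.087,0,0,0.035,0,0,0],[0.087,0,0,0.03,0,0,0],[0.087,0,0,0.02,0,0,0],[0.087,0,0,0.012,0,0,0],[0.087,0,0,0,0,0,0]]' 8; python3 -m handwheel '[[0.05,0,0,0,0,0,0],[0.05,0,0,0,0,0,0],[0.02,0,0,0,0,0,0],[0.02,0,0,0,0,0,0],[0.0,0,0,0,0,0,0],[0.0,0,0,0,0,0,0],[0.0,0,0,0,0,0,0]]' 8
```

```text
time: 4.22
position: [0.5317, -0.1794, 0.0877]
tool_rot: [3.096, -0.532, -0.001]
ft_force: [0.6, -0.6, 0.1]
grip_width: 1.001
grip_force: 0.0
time: 5.1
position: [0.5319, -0.1794, 0.088]
tool_rot: [-3.096, 0.532, -0.0]
ft_force: [0.4, 0.7, 0.7]
grip_width: 0.285
grip_force: 0.0
```

```bash
python3 -m handwheel '[[0.0,0,0,0,0,0,0],[0.0,0,0,0,0,0,0],[0.0,0,0,0,0,0,0],[0,0,0,0,0,0,0]]' 8; python3 plan.py 0.532 -0.179 0.088 -55 6
```

```text
time: 5.6
position: [0.5319, -0.1792, 0.088]
tool_rot: [-3.096, 0.532, 0.0]
ft_force: [0.2, 0.7, 0.1]
grip_width: 0.134
grip_force: 8.0
from [ 0.5319 -0.1792  0.088 ] yaw -109.48 turn 54.5
1 [0.0, -0.0, -0.0] [-0.0, 0.0, -9.1] 
2 [0.0, -0.0, -0.0] [-0.0, 0.0, -9.1] 
3 [0.0, -0.0, -0.0] [-0.0, -0.0, -9.0] 
4 [0.0, -0.0, -0.0] [-0.0, -0.0, -9.1] 
5 [0.0, -0.0, -0.0] [-0.0, -0.0, -9.1] 
6 [0.0, -0.0, -0.0] [-0.0, -0.0, -9.1]
```

Gripped at 11.7 mm. Now I'll turn it anticlockwise, which is negative about tool z.

```bash
python3 -m handwheel '[[0,0,0,0,0,0,-8],[0,0,0,0,0,0,-8],[0,0,0,0,0,0,-8],[0,0,0,0,0,0,-8],[0,0,0,0,0,0,-8],[0,0,0,0,0,0,-8],[0,0,0,0,0,0,0],[0,0,0,0,0,0,0]]'; python3 -c "
from bench import ctrl;s=ctrl.get_state();print(s['torque'])";python3 -m handwheel '[[0,0,0,0,0,0,-2],[0,0,0,0,0,0,-2],[0,0,0,0,0,0,-1],[0,0,0,0,0,0,0],[0,0,0,0,0,0,0]]'; python3 -c "
from bench import ctrl;s=ctrl.get_state();print(s['torque'])"; python3 plan.py 0.532 -0.179 0.088 -55 6|head -1
```

```text
time: 6.6
position: [0.5319, -0.1789, 0.088]
tool_rot: [-3.045, -0.77, -0.0]
ft_force: [-0.6, 2.8, -0.4]
grip_width: 0.139
grip_force: 8.0
[0.37760239 0.16884338 0.07283595]
time: 7.22
position: [0.5319, -0.1789, 0.088]
tool_rot: [-3.008, -0.905, -0.0]
ft_force: [0.6, 3.9, 1.7]
grip_width: 0.135
grip_force: 8.1
[ 0.88066186  0.17069735 -0.2241538 ]
from [ 0.5319 -0.1789  0.088 ] yaw -56.50 turn 1.5
```

```bash
python3 -m handwheel '[[0,0,0,0,0,0,-1.5],[0,0,0,0,0,0,0],[0,0,0,0,0,0,0]]'; python3 -c "
from bench import ctrl;s=ctrl.get_state();print(s['torque'])"; python3 plan.py 0.532 -0.179 0.088 -55 6|head -1
python3 -m handwheel '[[0.04,0,0,0,0,0,0],[0.087,0,0,0,0,0,0],[0.087,0,0,0,0,0,0],[0.087,0,0,-0.03,0,0,0],[0.087,0,0,-0.04,0,0,0],[0.087,0,0,-0.05,0,0,0],[0.087,0,0,-0.012,0,0,0],[0.087,0,0,0,0,0,0],[0.087,0,0,0,0,0,0],[0.087,0,0,0,0,0,0]]'
sed -i 's/^ctrl.get_image("wrist");/ctrl.get_image("wrist");ctrl.get_image("wrist");/' wm.py;python3 wm.py
```

```text
time: 7.6
position: [0.532, -0.1788, 0.088]
tool_rot: [-2.995, -0.945, -0.001]
ft_force: [-0.1, 4.7, 0.6]
grip_width: 0.142
grip_force: 8.2
[ 1.08223245  0.01450886 -0.23782838]
from [ 0.532  -0.1788  0.088 ] yaw -54.97 turn -0.0
time: 8.85
position: [0.531, -0.1792, 0.2184]
tool_rot: [-2.995, -0.945, 0.004]
ft_force: [0.9, -0.3, 0.4]
grip_width: 0.994
grip_force: 0.0
[ 0.5313109  -0.17926934  0.21895583] [ 0.53144973 -0.17931783  0.2192185 ]
[ 0.5341792  -0.17729857] -147.40703340142048 [0.0522774  0.01186968]
((0.47610750794410706, -0.21382926404476166), 0.030596600845456123)
((0.5952959656715393, -0.2094091773033142), 0.030239682644605637)
((0.5299240350723267, -0.10893247276544571), 0.030366873368620872)
```

The wing is now at 32.6° and the wells at −27.4°, so the keeper is 60° (1.047 rad) round, at its stop. Tin 1 (near) is next.

```bash
cat > wt.py <<'E'
from bench import ctrl
import numpy as np
F=[]
for k in range(10):
    ctrl.get_image("wrist");s=ctrl.get_state();F.append(np.r_[s["ft_force"],s["torque"],s["joint_torque"]])
F=np.array(F);print("mean F",F.mean(0).round(3),"sd",F.std(0)[:3].round(2),s["position"],s["grip_width"])
E
python3 plan.py 0.473 -0.2153 0.15 -57.8 3
```

```text
from [ 0.5314 -0.1793  0.2192] yaw -54.99 turn -2.8
1 [-23.0, -1.5, 23.0] [-0.0, 0.1, 0.9] 
2 [-22.5, -1.0, 23.0] [-0.0, -0.0, 1.0] 
3 [-23.0, -0.5, 23.0] [-0.0, -0.0, 0.9]
```

```bash
python3 -m handwheel '[[0.087,-0.023,-0.0015,0.023,0,0,0.9],[0.087,-0.0225,-0.001,0.023,0,0,1],[0.087,-0.023,-0.0005,0.023,0,0,0.9],[0.087,0,0,0,0,0,0],[0.087,0,0,0,0,0,0],[0.087,0,0,0,0,0,0]]' 20; python3 wt.py; python3 plan.py 0.473 -0.2153 0.045 -57.8 4
```

```text
time: 9.75
position: [0.475, -0.2148, 0.1521]
tool_rot: [3.017, 0.874, 0.003]
ft_force: [-0.2, 0.4, -0.3]
grip_width: 1.001
grip_force: 0.0
mean F [-1.5100e-01  1.6000e-02  9.3000e-02 -1.0600e-01  1.4500e-01 -1.0000e-02
 -1.9000e-02 -2.6764e+01  2.1010e+00 -2.9521e+01 -7.0000e-02 -1.3000e-02
 -1.0000e-03] sd [0.54 0.47 0.56] [ 0.47344923 -0.21527215  0.15107158] 0.9983160924496347
from [ 0.4734 -0.2153  0.1511] yaw -57.79 turn -0.0
1 [-0.0, -0.0, 26.5] [-0.0, -0.0, 0.0] 
2 [-0.0, -0.0, 26.5] [-0.0, -0.0, 0.0] 
3 [-0.5, -0.0, 26.5] [-0.0, -0.0, 0.0] 
4 [0.0, -0.0, 26.5] [-0.0, -0.0, 0.0]
```

```bash
python3 -m handwheel '[[0.087,0,0,0.03,0,0,0],[0.087,0,0,0.03,0,0,0],[0.087,0,0,0.025,0,0,0],[0.087,0,0,0.015,0,0,0],[0.087,0,0,0.006,0,0,0],[0.087,0,0,0,0,0,0],[0.05,0,0,0,0,0,0],[0.05,0,0,0,0,0,0],[0.05,0,0,0,0,0,0],[0.05,0,0,0,0,0,0],[0.05,0,0,0,0,0,0]]' 20
```

```text
time: 11.62
position: [0.4737, -0.2154, 0.0453]
tool_rot: [3.018, 0.871, 0.001]
ft_force: [0.1, 0.2, 0.8]
grip_width: 0.673
grip_force: 20.0
```

```bash
python3 -m handwheel '[[0.05,0,0,-0.005,0,0,0],[0.05,0,0,-0.015,0,0,0],[0.05,0,0,-0.025,0,0,0],[0.05,0,0,-0.015,0,0,0],[0.05,0,0,-0.005,0,0,0],[0.05,0,0,0,0,0,0],[0.05,0,0,0,0,0,0],[0.05,0,0,0,0,0,0]]' 20; python3 wt.py
```

```text
time: 12.62
position: [0.4729, -0.2152, 0.1094]
tool_rot: [-3.018, -0.871, 0.002]
ft_force: [-0.4, 0.4, -2.8]
grip_width: 0.673
grip_force: 20.0
mean F [-2.2000e-02 -2.5900e-01 -2.9390e+00 -1.1100e-01  1.1200e-01  1.0000e-03
 -2.0000e-03 -2.9375e+01  3.2870e+00 -2.9388e+01 -5.9000e-02  1.0000e-03
  0.0000e+00] sd [0.37 0.28 0.44] [ 0.4734093  -0.21530131  0.11002246] 0.6724405969165052
```

Tin 1 weighs about 3.0 N (0.31 kg). I'll set it back.

```bash
python3 -m handwheel '[[0.05,0,0,0.01,0,0,0],[0.05,0,0,0.02,0,0,0],[0.05,0,0,0.02,0,0,0],[0.05,0,0,0.01,0,0,0],[0.05,0,0,0.004,0,0,0],[0.05,0,0,0.001,0,0,0],[0.05,0,0,0,0,0,0],[0.05,0,0,0,0,0,0],[0.05,0,0,0,0,0,0]]' 20
```

```text
time: 14.25
position: [0.4738, -0.2153, 0.0454]
tool_rot: [3.018, 0.871, 0.001]
ft_force: [-0.0, 0.2, -1.0]
grip_width: 0.67
grip_force: 20.0
```

```bash
python3 -m handwheel '[[0.05,0,0,0.0005,0,0,0],[0.05,0,0,0,0,0,0],[0.07,0,0,0,0,0,0],[0.087,0,0,0,0,0,0],[0.087,0,0,0,0,0,0],[0.087,0,0,-0.03,0,0,0],[0.087,0,0,-0.04,0,0,0],[0.087,0,0,-0.025,0,0,0],[0.087,0,0,-0.01,0,0,0],[0.087,0,0,0,0,0,0]]' 20;  python3 plan.py 0.5295 -0.1085 0.15 2.2 7
```

```text
time: 15.5
position: [0.4736, -0.2152, 0.1495]
tool_rot: [-3.018, -0.872, -0.001]
ft_force: [0.7, 1.7, -0.7]
grip_width: 0.999
grip_force: 0.0
from [ 0.4736 -0.2152  0.1495] yaw -57.78 turn 60.0
1 [15.0, -8.5, -0.0] [0.0, -0.0, -8.6] 
2 [16.0, -6.5, -0.0] [0.0, -0.0, -8.5] 
3 [16.5, -4.0, -0.0] [0.0, -0.0, -8.6] 
4 [17.5, -1.0, -0.5] [0.0, -0.0, -8.6] 
5 [17.0, 1.0, 0.0] [0.0, -0.0, -8.5] 
6 [17.0, 4.0, 0.0] [0.0, -0.0, -8.6] 
7 [16.0, 6.0, 0.0] [0.0, -0.0, -8.6]
```

```bash
python3 -m handwheel '[[0.087,0.015,-0.0085,0,0,0,-8.6],[0.087,0.016,-0.0065,0,0,0,-8.5],[0.087,0.0165,-0.004,0,0,0,-8.6],[0.087,0.0175,-0.001,-0.0005,0,0,-8.6],[0.087,0.017,0.001,0,0,0,-8.5],[0.087,0.017,0.004,0,0,0,-8.6],[0.087,0.016,0.006,0,0,0,-8.6],[0.087,0,0,0,0,0,0],[0.087,0,0,0,0,0,0],[0.087,0,0,0,0,0,0],[0.087,0,0,0,0,0,0]]'; python3 wm.py;  python3 plan.py 0.5295 -0.1085 0.045 2.2 4
```

```text
time: 16.88
position: [0.5291, -0.1091, 0.1501]
tool_rot: [2.18, 2.262, 0.0]
ft_force: [-0.1, -0.3, -0.8]
grip_width: 0.998
grip_force: 0.0
[ 0.52920411 -0.10879661  0.15012572] [ 0.52928331 -0.10867498  0.15015523]
[ 0.53186418 -0.17534437] -151.45460915446944 [0.05064616 0.0170395 ]
((0.5927655696868896, -0.20292232930660248), 0.02999374456703663)
((0.47316601872444153, -0.209479421377182), 0.03186894580721855)
((0.5295655131340027, -0.10626133531332016), 0.03039415366947651)
from [ 0.5293 -0.1087  0.1502] yaw 2.17 turn 0.0
1 [0.0, 0.0, 26.5] [0.0, -0.0, -0.0] 
2 [0.0, 0.0, 26.0] [0.0, -0.0, -0.0] 
3 [0.0, 0.0, 26.5] [0.0, -0.0, -0.0] 
4 [0.0, 0.0, 26.0] [0.0, -0.0, -0.0]
```

```bash
python3 -m handwheel '[[0.087,0.001,0,0.03,0,0,0],[0.087,0,0,0.03,0,0,0],[0.087,0,0,0.025,0,0,0],[0.087,0,0,0.015,0,0,0],[0.087,0,0,0.005,0,0,0],[0.087,0,0,0,0,0,0],[0.05,0,0,0,0,0,0],[0.05,0,0,0,0,0,0],[0.05,0,0,0,0,0,0],[0.05,0,0,0,0,0,0],[0.05,0,0,0,0,0,0]]' 20;python3 -m handwheel '[[0.05,0,0,-0.005,0,0,0],[0.05,0,0,-0.015,0,0,0],[0.05,0,0,-0.025,0,0,0],[0.05,0,0,-0.015,0,0,0],[0.05,0,0,-0.005,0,0,0],[0.05,0,0,0,0,0,0],[0.05,0,0,0,0,0,0],[0.05,0,0,0,0,0,0]]' 20; python3 wt.py
```

```text
time: 18.4
position: [0.5293, -0.1074, 0.0453]
tool_rot: [-2.178, -2.264, -0.0]
ft_force: [-1.2, -0.2, 2.9]
grip_width: 0.677
grip_force: 20.0
time: 19.4
position: [0.5288, -0.1074, 0.1093]
tool_rot: [-2.178, -2.263, 0.002]
ft_force: [-0.1, -0.7, -2.0]
grip_width: 0.672
grip_force: 20.0
mean F [-1.0900e-01 -2.0200e-01 -1.9020e+00 -8.9000e-02  2.4000e-02 -5.0000e-03
 -2.0000e-03 -3.4185e+01  3.3210e+00 -2.9057e+01 -4.1000e-02  6.1000e-02
  0.0000e+00] sd [0.52 0.39 0.24] [ 0.52932458 -0.10745776  0.11009403] 0.6735901575293031
```

Tin 2 weighs about 2.0 N (0.20 kg), so it's lighter. I'll set it back.

```bash
python3 -m handwheel '[[0.05,0,0,0.01,0,0,0],[0.05,0,0,0.02,0,0,0],[0.05,0,0,0.02,0,0,0],[0.05,0,0,0.01,0,0,0],[0.05,0,0,0.004,0,0,0],[0.05,0,0,0.0015,0,0,0],[0.05,0,0,0,0,0,0],[0.05,0,0,0,0,0,0],[0.05,0,0,0,0,0,0]]' 20;python3 -m handwheel '[[0.05,0,0,0,0,0,0],[0.07,0,0,0,0,0,0],[0.087,0,0,0,0,0,0],[0.087,0,0,0,0,0,0],[0.087,0,0,-0.03,0,0,0],[0.087,0,0,-0.04,0,0,0],[0.087,0,0,-0.025,0,0,0],[0.087,0,0,-0.01,0,0,0],[0.087,0,0,0,0,0,0]]' 20;  python3 plan.py 0.594 -0.2095 0.15 62.2 7
```

```text
time: 21.02
position: [0.5296, -0.1075, 0.0453]
tool_rot: [2.178, 2.263, 0.001]
ft_force: [-2.6, 1.4, 5.3]
grip_width: 0.675
grip_force: 20.0
time: 22.15
position: [0.5294, -0.1074, 0.1495]
tool_rot: [2.178, 2.264, 0.001]
ft_force: [0.4, -0.1, -0.2]
grip_width: 1.0
grip_force: 0.0
from [ 0.5294 -0.1074  0.1495] yaw 2.22 turn 60.0
1 [-15.0, 8.5, -0.0] [0.0, -0.0, -8.6] 
2 [-16.0, 6.5, -0.0] [0.0, -0.0, -8.5] 
3 [-17.0, 4.0, -0.0] [0.0, 0.0, -8.6] 
4 [-17.0, 1.0, -0.5] [0.0, 0.0, -8.6] 
5 [-17.5, -1.0, 0.0] [0.0, 0.0, -8.5] 
6 [-16.5, -4.0, 0.0] [0.0, 0.0, -8.6] 
7 [-16.0, -6.0, 0.0] [0.0, 0.0, -8.6]
```

```bash
python3 -m handwheel '[[0.087,-0.015,0.0085,0,0,0,-8.6],[0.087,-0.016,0.0065,0,0,0,-8.5],[0.087,-0.017,0.004,0,0,0,-8.6],[0.087,-0.017,0.001,-0.0005,0,0,-8.6],[0.087,-0.0175,-0.001,0,0,0,-8.5],[0.087,-0.0165,-0.004,0,0,0,-8.6],[0.087,-0.016,-0.006,0,0,0,-8.6],[0.087,0,0,0,0,0,0],[0.087,0,0,0,0,0,0],[0.087,0,0,0,0,0,0],[0.087,0,0,0,0,0,0]]'; python3 wm.py;  python3 plan.py 0.594 -0.2095 0.045 62.2 4
python3 - <<'E'
from h import *
im,d=ctrl.get_image("wrist");cv2.imwrite("pics/w1.png",im)
E
```

```text
time: 23.52
position: [0.5937, -0.2086, 0.1501]
tool_rot: [0.754, 3.05, 0.001]
ft_force: [-0.3, -0.2, 0.3]
grip_width: 0.996
grip_force: 0.0
[ 0.59373561 -0.20891572  0.15020152] [ 0.59374593 -0.20905167  0.15018978]
[ 0.53196486 -0.17817693] 32.763545439090784 [0.05134731 0.01204111]
((0.5931985378265381, -0.20932428538799286), 0.0303349606692791)
((0.530985951423645, -0.10929914563894272), 0.030428539961576462)
((0.4744141101837158, -0.21508878469467163), 0.03047073818743229)
from [ 0.5937 -0.2091  0.1502] yaw 62.21 turn -0.0
1 [-0.0, -0.0, 26.5] [0.0, 0.0, 0.0] 
2 [-0.0, -0.0, 26.0] [0.0, 0.0, 0.0] 
3 [-0.5, -0.0, 26.5] [0.0, 0.0, 0.0] 
4 [0.0, -0.5, 26.0] [0.0, 0.0, 0.0]
```

View pics/w1.png

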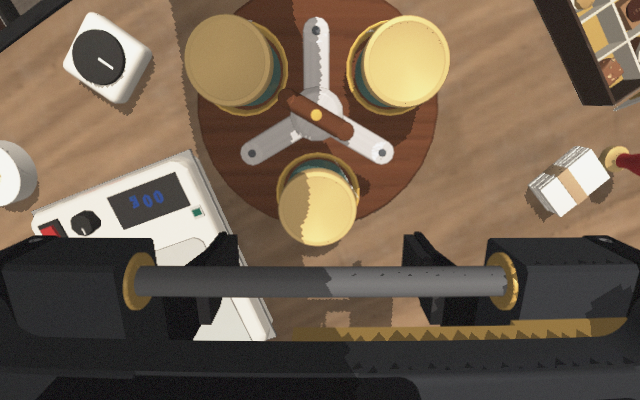

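The keeper arms sit between the tins, and both tins I've weighed are seated at about (235,63) and (400,63). The scale's edge runs from about (192,150) to (272,338). I'll check finger clearance to it before descending.

Run:
```python
from h import *
q=ray("wrist",[[192,150],[232,244],[272,338]],.058)[:,:2]
t=np.array([np.cos(np.radians(62.2)),np.sin(np.radians(62.2))]);n=np.array([-t[1],t[0]]);c=np.array([.5937,-.209])
print(q,"along closing",(q-c)@t,"across",(q-c)@n)
```

```text
[[ 0.51150262 -0.27541005]
 [ 0.59207166 -0.28905999]
 [ 0.68708775 -0.30594918]] along closing [-0.09708083 -0.07157898 -0.0422046 ] across [ 0.04173748 -0.03589851 -0.12782483]
```

About 2 cm clear. Descending and lifting tin 3.

```bash
python3 -m handwheel '[[0.087,0,0,0.03,0,0,0],[0.087,0,0,0.03,0,0,0],[0.087,0,0,0.025,0,0,0],[0.087,0,0,0.015,0,0,0],[0.087,0,0,0.005,0,0,0],[0.087,0,0,0,0,0,0],[0.05,0,0,0,0,0,0],[0.05,0,0,0,0,0,0],[0.05,0,0,0,0,0,0],[0.05,0,0,0,0,0,0],[0.05,0,0,0,0,0,0]]' 20;python3 -m handwheel '[[0.05,0,0,-0.005,0,0,0],[0.05,0,0,-0.015,0,0,0],[0.05,0,0,-0.025,0,0,0],[0.05,0,0,-0.015,0,0,0],[0.05,0,0,-0.005,0,0,0],[0.05,0,0,0,0,0,0],[0.05,0,0,0,0,0,0],[0.05,0,0,0,0,0,0]]' 20; python3 wt.py
```

```text
time: 25.1
position: [0.5935, -0.2105, 0.0455]
tool_rot: [0.755, 3.049, -0.002]
ft_force: [-1.3, -2.0, 3.6]
grip_width: 0.677
grip_force: 20.0
time: 26.1
position: [0.5932, -0.2092, 0.1092]
tool_rot: [-0.754, -3.048, -0.0]
ft_force: [0.2, -1.1, -4.8]
grip_width: 0.673
grip_force: 20.0
mean F [ 7.2000e-02  6.5000e-02 -4.8610e+00 -2.1000e-02 -8.0000e-03  1.3000e-02
 -5.0000e-03 -4.8126e+01  6.2800e+00 -3.0781e+01  4.4000e-02  8.3000e-02
  0.0000e+00] sd [0.51 0.71 0.76] [ 0.59376945 -0.20936495  0.11008805] 0.6726504641592774
```

Tin 3 weighs about 5.0 N (0.50 kg), clearly the heaviest. The task says to set each one back, so I'll seat this one too, then take it up again.

```bash
python3 -m handwheel '[[0.05,0,0,0.01,0,0,0],[0.05,0,0,0.02,0,0,0],[0.05,0,0,0.02,0,0,0],[0.05,0,0,0.01,0,0,0],[0.05,0,0,0.004,0,0,0],[0.05,0,0,0.0015,0,0,0],[0.05,0,0,0,0,0,0],[0.05,0,0,0,0,0,0],[0.05,0,0,0,0,0,0]]' 20;python3 -m handwheel '[[0.075,0,0,0,0,0,0],[0.075,0,0,0,0,0,0],[0.075,0,0,0,0,0,0],[0.075,0,0,0,0,0,0],[0.05,0,0,0,0,0,0],[0.05,0,0,0,0,0,0],[0.05,0,0,0,0,0,0],[0.05,0,0,0,0,0,0]]' 25
```

```text
time: 27.72
position: [0.5937, -0.2096, 0.0461]
tool_rot: [0.755, 3.049, 0.001]
ft_force: [-4.7, 2.7, 4.6]
grip_width: 0.674
grip_force: 20.0
time: 28.72
position: [0.5937, -0.2095, 0.0445]
tool_rot: [-0.755, -3.05, 0.0]
ft_force: [-0.8, 0.0, -0.0]
grip_width: 0.671
grip_force: 25.0
```

```bash
python3 -m handwheel '[[0.05,0,0,-0.005,0,0,0],[0.05,0,0,-0.015,0,0,0],[0.05,0,0,-0.025,0,0,0],[0.05,0,0,-0.03,0,0,0],[0.05,0,0,-0.035,0,0,0],[0.05,0,0,-0.035,0,0,0],[0.05,0,0,-0.025,0,0,0],[0.05,0,0,-0.015,0,0,0],[0.05,0,0,-0.005,0,0,0],[0.05,0,0,0,0,0,0],[0.05,0,0,0,0,0,0],[0.05,0,0,0,0,0,0]]' 25
python3 -m handwheel '[[0.05,0,0,0,0,0,0],[0.05,0,0,0,0,0,0],[0.05,0,0,0,0,0,0],[0.05,0,0,0,0,0,0]]' 25
python3 - <<'E'
from h import *
im,d=ctrl.get_image("scene");cv2.imwrite("pics/s2.png",im)
E
```

```text
time: 30.22
position: [0.5933, -0.2092, 0.2336]
tool_rot: [-0.754, -3.048, 0.0]
ft_force: [0.6, 0.7, -4.1]
grip_width: 0.673
grip_force: 25.0
time: 30.72
position: [0.5937, -0.2094, 0.2346]
tool_rot: [0.755, 3.05, 0.0]
ft_force: [-0.1, 0.9, -4.7]
grip_width: 0.67
grip_force: 25.0
```

View pics/s2.png

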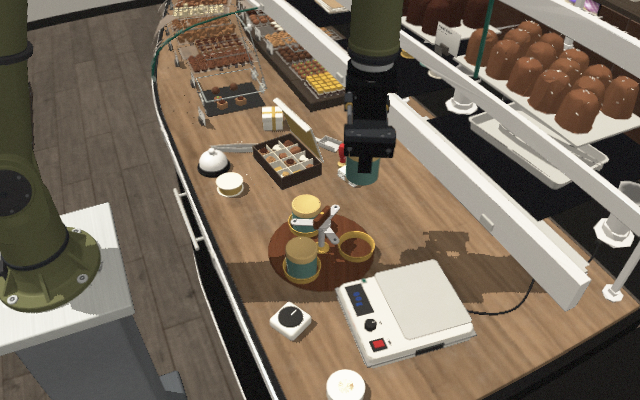

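The heaviest tin hangs upright in the gripper at about (362,165). The other two are seated at (305,215) and (302,260), the keeper is clear of the lids, and the bystanders haven't moved. Handing in.

```bash
python3 -c "
from bench import ctrl
print(ctrl.close_job())"
```

```text
the job is handed in; nothing more can be done
None
```

The job is handed in at about 31 s with the keeper turned to its stop: the far tin is the heaviest at about 0.50 kg (the others about 0.31 and 0.20 kg) and is held upright with its underside about 20 cm above the worktop, and the other two are back in their wells.

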